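# Put the blade contour template back in the rack

### The job

Take the blade contour template that stands in the inspection stand by its grip bar and slide it edgewise, notched edge down, into the one empty slot of the three-slot rack, until it stands fully home on the slot floor. Lower it in rather than dropping it, let go of it, and leave the two templates already in the rack, the capped bolt and the nut where they are.

Things in the scene. Friction and masses are not known exactly. Their poses are not given: they have to be found in the camera images.
- template: The one to put away: 120 mm long (x), 6 mm thick (y), 80 mm tall aluminium plate with a dark wooden grip bar 90 x 24 x 26 mm (x, y, z) along its top edge, about 0.25 kg; blade-section notch between two feet in its lower edge. Starts upright in the stand. Origin: centre of its lower edge (level with the feet); x along the plate, z up. Either way round is right in the rack.
- template_grip (a point): Centre of the template's grip bar, 93 mm above the template's origin, same axes. Grip it here from above with the fingers closing along y, across the 24 mm.
- stand: Inspection stand, fixed: dark steel base 150 x 80 x 12 mm with two pairs of steel cheeks, 44 mm tall over all, at x = -50 and +50 mm, leaving an 8 mm gap along x in which the template stands loosely, 12 mm up. Origin: centre of its underside. Lift the template straight up out of it.
- rack: Rack base: fixed dark steel plate 170 x 260 x 10 mm carrying three equal slot holders side by side along its y, 80 mm apart. Origin at the centre of its underside.
- free_holder: The EMPTY holder, where the template goes. Any of the three places. Grey painted steel, fixed on the rack, 148 x 60 mm, 60 mm tall. Slot open at the top, along its x: 11 mm wide (y), 136 mm long between closed ends, floor 8 mm above the origin, mouth flared to about 24 mm over the top 12 mm. Origin: centre of its underside; z up.
- holder_a: Holder occupied by template_a. Grey painted steel, fixed on the rack, 148 x 60 mm, 60 mm tall. Slot open at the top, along its x: 11 mm wide (y), 136 mm long between closed ends, floor 8 mm above the origin, mouth flared to about 24 mm over the top 12 mm. Origin: centre of its underside; z up.
- holder_b: Holder occupied by template_b. Grey painted steel, fixed on the rack, 148 x 60 mm, 60 mm tall. Slot open at the top, along its x: 11 mm wide (y), 136 mm long between closed ends, floor 8 mm above the origin, mouth flared to about 24 mm over the top 12 mm. Origin: centre of its underside; z up.
- template_a: Bystander: template with a shallower notch, same outside sizes as the one to put away, standing loose in holder_a. Its grip bar's top is 124 mm above the counter. Origin at the centre of its lower edge.
- template_b: Bystander: template standing loose in holder_b, same outside sizes; top 124 mm above the counter. Origin at the centre of its lower edge.
- bolt: Bystander: stainless hub bolt, loose, standing on its 56 mm hexagon head with a red plastic thread protector cap on top, 140 mm tall in all. Origin at the centre of its underside.
- nut: Bystander: brass castle nut, loose, lying flat, 64 mm across, 44 mm tall. Origin at the centre of its underside.
- chute: Galvanized sheet chute, fixed at the counter's left edge, 240 mm wide along x with 45 mm sides; from its flat lip (70 mm along y) it slopes down off the counter into a scrap bin. Origin at the centre of the lip's underside.
There are look-alikes about, which are no part of the job. What is shaped like the template but orange or purple is not meant.

How it is judged:
By the outcome, as a careful person would: the job done as asked, in the order asked, and still so for the second after the job is handed in, with the robot touching nothing.
It also fails if it takes over 45 s, if anything falls off the work surface, if the arm or the gripper's body presses on something with over 40 N, if the wrist force passes 120 N, or if a joint passes its speed limit or range.

### The arm

A 6-joint arm with a two-finger parallel gripper is mounted at the origin on the work surface. World frame = base frame: x ahead of the robot, y to its left, z up, the work surface at z = 0. Lengths are in m, angles in rad, forces in N, time in s.
With the tool pointing down it reaches from about 0.35 to 0.875 m from the base axis. Payload 4.2 kg.
Tool frame: the origin (TCP) lies midway between the tips of the shut fingers; the grasp point (between the pads) lies 19 mm behind it; x points along the fingers, y is the direction in which the jaws open and shut, and the axes are right-handed (so a half turn about x gives the same grasp; the last joint's range is limited). The gripper opens to 85 mm and grips with 20 to 120 N. Pads are 22 mm wide; open, the fingers measure 114 mm over their backs; the gripper's body (76 mm by 85 mm) begins 54 mm behind the grasp point. The pads swing forward as they close: fully open they stand 13 mm farther back than shut.
Start: joints at [1.511, 0.385, 0.008, 0, -1.194, -0.259], TCP at [0.196, 0.593, 0.231] pointing down, gripper open.
Joint ranges: [-3.14, 3.14], [-1.21, 2.06], [-1.07, 1.41], [-3.16, 2.05], [-2.99, -0.16], [-3.1, 3.1]. Speed limits (rad/s): [2.79, 2.79, 3.14, 3.14, 3.14, 3.14].

### API

Orientations are given as a 3x3 rotation matrix whose columns are the frame's x, y, z axes.
In Python, from cell import readout, capture, order gives the robot as it stands.
- The arm moves only by the tool send_rows, never from a script. Its argument "series" is a list that holds one entry, the list of rows, each a list of 4 numbers: the shift along the tool's x, y, z in mm, then the turn about the tool's x in rad. A call has 1 to 5 rows; each row is the pose to reach, as a shift and turn from the pose measured when the call began, along the tool's axes at that moment; what a row does not reach only later rows make up. A row lasts 1/12 s, in which the tool goes at most 41.7 mm and 7.16 degrees, less where a joint would pass 70% of its speed; a pose out of reach is approached as far as the arm can. A call with a gripper value outside its range is refused whole. "fingers" is the finger opening in mm, from 0 to 85.4, set as the call begins (left out, the last holds). The fingers move at their own pace and stop on an object; "force" is the grip in N (left out, the last holds). Time passes only in rows, so rows that repeat a pose let the fingers close. It gives the time, the measured TCP pose, the force and the opening at its end, in the units of the state.
- readout.sense(): the state, without advancing time (a new reading comes with each control period).
- capture(name): name is "scene" or "side" or "wrist"; returns a dict with "color" (384x512x3 uint8, blue, green, red), "mtx" (3x3 intrinsics, pixels), "R" (3x3) and "t" (3): a world point X has camera coordinates R X + t. Camera axes: x right, y down, z forward; pixel columns grow to the right and rows downward; lengths in m; the calibration is good to about 2 mm. A picture is of the moment at which its call begins. There is no depth.
- order.hand_in(): hands the job in, once; it reports no verdict.
The state is a dict: "clock": time; "qpos": joint angles; "qvel": joint speeds; "effort": joint torques, N m; "tool_pos": TCP position; "orientation": TCP orientation; "contact_force": force on the tool from outside, world axes, zero at the start; "ft_torque": the same for the moment, N m; "grip_width": finger opening in m.
Only numpy, scipy, OpenCV 4.12 (cv2) and the standard library are available. Lean on these libraries where they do the work, as an engineer would, in place of code of your own. Each camera call takes 0.05 s, during which the arm holds its last target.

## Working session

There is one attempt and no reset: what is moved stays moved. The work goes in short steps, Python scripts to look and compute and a tool call to move; the robot and the scene stay as the last step left them, time stands still between calls to the robot, and variables do not carry over. Pictures are saved under pics/ and viewed, and the job is handed in when it is done.

Besides the shell and the picture viewer there is one more tool, called after ">>>" in YAML: its name, and indented under it one key for each argument. send_rows: Moves the arm, as the interface text tells. Its arguments: {"type":"object","properties":{"series":{"type":"array","items":{"type":"array","items":{"type":"array","items":{"type":"number"}}}},"fingers":{"type":"number"},"force":{"type":"number"}},"required":["series"]}

```bash
mkdir -p pics; ls; python3 - <<'E'
from cell import readout,capture,order
import cv2,numpy as np
s=readout.sense()
print({k:np.round(v,3).tolist() for k,v in s.items()})
for n in ("scene","side","wrist"):
    c=capture(n); cv2.imwrite(f"pics/{n}0.png",c["color"]); np.savez(f"{n}0.npz",**c)
    print(n,np.round(c["mtx"],1).tolist(),np.round(c["R"],3).tolist(),np.round(c["t"],3).tolist())
E
```

```text
pics
{'clock': 0.0, 'qpos': [1.511, 0.386, 0.007, -0.001, -1.194, -0.259], 'qvel': [-0.002, 0.001, -0.0, 0.001, 0.0, -0.001], 'effort': [0.0, -39.229, 18.84, 4.186, -0.005, -0.0], 'tool_pos': [0.196, 0.593, 0.23], 'orientation': [[-0.001, -0.314, -0.95], [-0.002, -0.95, 0.314], [-1.0, 0.002, -0.0]], 'contact_force': [-0.864, -0.064, -0.941], 'ft_torque': [-0.058, 0.02, 0.027], 'grip_width': 0.085}
scene [[372.2, 0.0, 260.0], [0.0, 372.2, 195.2], [0.0, 0.0, 1.0]] [[-0.056, 0.998, -0.024], [0.526, 0.009, -0.85], [-0.849, -0.06, -0.526]] [-0.104, -0.188, 1.478]
side [[493.4, 0.0, 258.1], [0.0, 493.4, 195.9], [0.0, 0.0, 1.0]] [[-0.993, -0.119, -0.022], [-0.058, 0.624, -0.779], [0.106, -0.772, -0.626]] [0.531, -0.002, 1.523]
wrist [[274.0, 0.0, 255.0], [0.0, 274.0, 190.8], [0.0, 0.0, 1.0]] [[-0.314, -0.949, 0.002], [-0.914, 0.303, 0.269], [-0.256, 0.083, -0.963]] [0.623, -0.035, 0.378]
```

View pics/scene0.png

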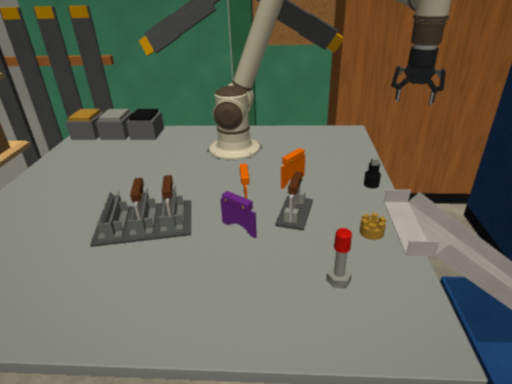

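View pics/side0.png

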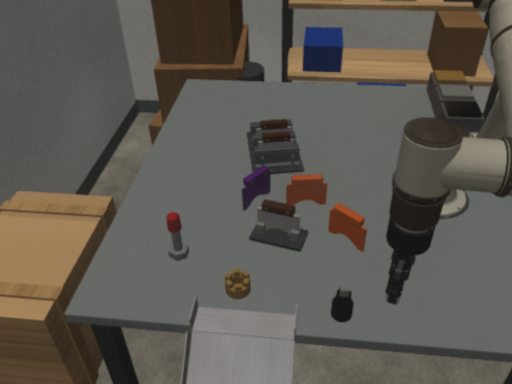

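View pics/wrist0.png

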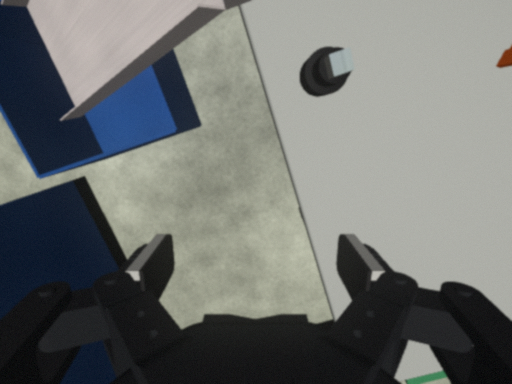

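```bash
python3 - <<'E'
import cv2
a=cv2.imread("pics/scene0.png"); b=cv2.imread("pics/side0.png")
f=lambda i,x0,y0,x1,y1,k:cv2.resize(i[y0:y1,x0:x1],None,fx=k,fy=k,interpolation=cv2.INTER_CUBIC)
cv2.imwrite("pics/s1.png",f(a,85,165,205,250,6.5)); cv2.imwrite("pics/s2.png",f(a,215,140,330,235,6))
cv2.imwrite("pics/d1.png",f(b,235,105,315,180,7.5)); cv2.imwrite("pics/d2.png",f(b,235,165,380,260,5.5))
E
```

```text
(no output)
```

View pics/s1.png

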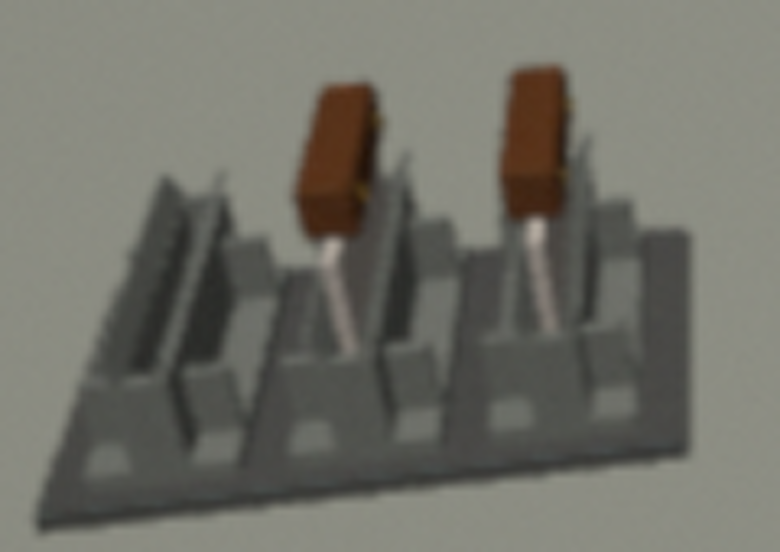

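View pics/s2.png

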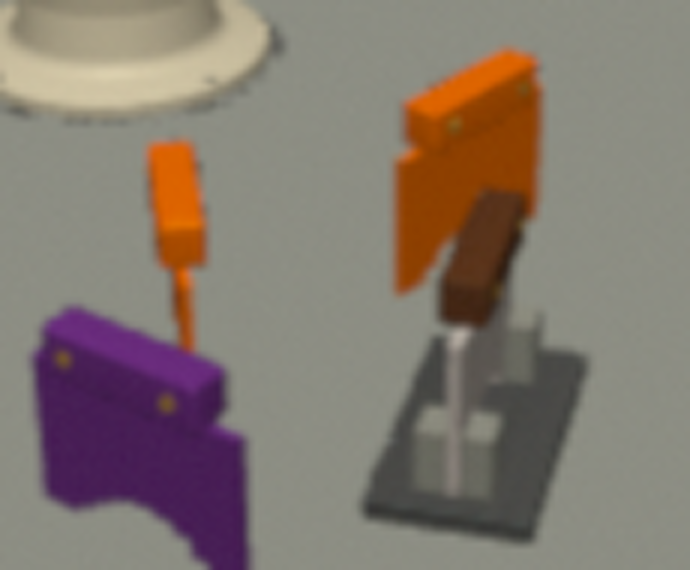

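View pics/d1.png

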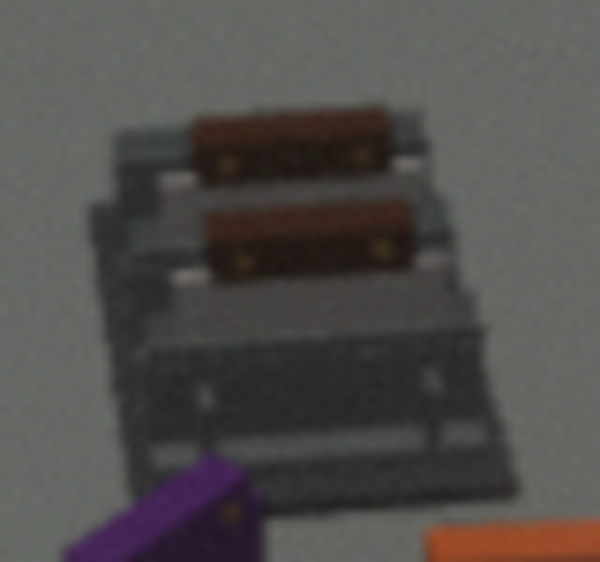

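View pics/d2.png

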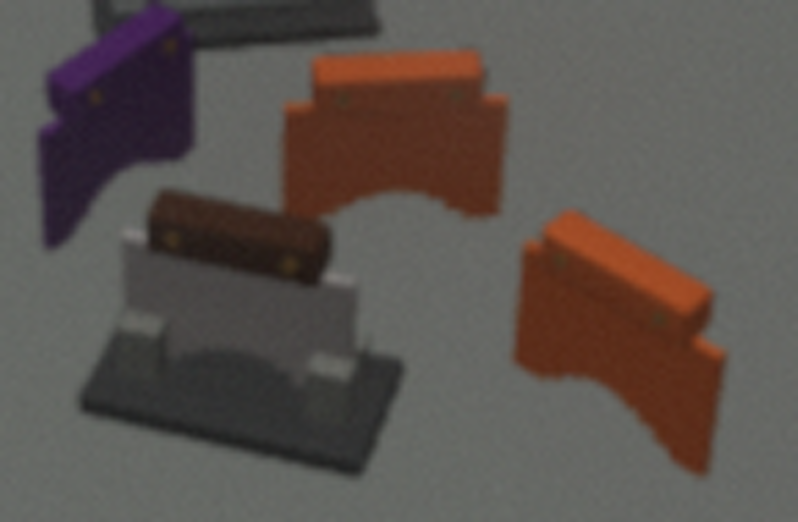

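```bash
cat > h.py <<'E'
import numpy as np,cv2
from scipy.optimize import least_squares
def cam(n): 
    return dict(np.load(n+".npz"))
def proj(c,X):
    X=np.atleast_2d(X); p=(X@c["R"].T+c["t"])@c["mtx"].T; return p[:,:2]/p[:,2:]
def ray(c,uv,z):
    d=c["R"].T@np.linalg.inv(c["mtx"])@np.array([*uv,1.]); o=-c["R"].T@c["t"]
    return o+d*(z-o[2])/d[2]
def fit(obs,p0):  # obs: list (cam, local xyz, uv)
    def T(p,l): 
        c,s=np.cos(p[2]),np.sin(p[2]); return np.array([p[0]+c*l[0]-s*l[1],p[1]+s*l[0]+c*l[1],l[2]])
    f=lambda p:np.concatenate([proj(c,T(p,l))[0]-uv for c,l,uv in obs])
    r=least_squares(f,p0,loss="soft_l1"); return r.x,f(r.x).reshape(-1,2)
def crop(x0,y0,k): return lambda X,Y:np.array([x0+(X+.5)/k-.5,y0+(Y+.5)/k-.5])
E
python3 - <<'E'
from h import *
S=cam("scene0");D=cam("side0")
s1=crop(85,165,6.5);s2=crop(215,140,6);d1=crop(235,105,7.5);d2=crop(235,165,5.5)
for nm,uv in dict(fl=(370,502),fr=(533,530),br=(588,362)).items(): print("stand S",nm,ray(S,s2(*uv),.012))
for nm,uv in dict(fl=(82,398),fr=(358,465),br=(405,365)).items(): print("stand D",nm,ray(D,d2(*uv),.012))
for nm,uv in dict(bl=(487,192),br=(524,198),fr=(484,290),fl=(447,282)).items(): print("bar S",nm,ray(S,s2(*uv),.118))
for nm,uv in dict(bl=(165,190),br=(330,222),fr=(325,250),fl=(152,213)).items(): print("bar D",nm,ray(D,d2(*uv),.118))
for nm,uv in dict(fl=(40,512),fr=(690,448),br=(690,232)).items(): print("rack S",nm,ray(S,s1(*uv),.01))
for nm,uv in dict(fl=(135,490),fr=(518,485),bl=(92,205)).items(): print("rack D",nm,ray(D,d1(*uv),.01))
for nm,uv in dict(mbl=(320,87),mbr=(375,85),mfr=(355,198),mfl=(298,192),rbl=(512,68),rbr=(563,68),rfr=(555,180),rfl=(503,178)).items(): print("tb S",nm,ray(S,s1(*uv),.124))
for nm,uv in dict(farl=(195,120),farr=(385,107),nearl=(210,212),nearr=(412,204)).items(): print("tb D",nm,ray(D,d1(*uv),.124))
E
```

```text
stand S fl [0.51869656 0.17857219 0.012     ]
stand S fr [0.5382553  0.25183229 0.012     ]
stand S br [0.3976002  0.28519064 0.012     ]
stand D fl [0.52927176 0.25051177 0.012     ]
stand D fr [0.38747917 0.28478117 0.012     ]
stand D br [0.36737719 0.21030677 0.012     ]
bar S bl [0.41654371 0.23162773 0.118     ]
bar S br [0.42228797 0.24868291 0.118     ]
bar S fr [0.50688298 0.22804361 0.118     ]
bar S fl [0.50024834 0.21205737 0.118     ]
bar D bl [0.48990864 0.20951839 0.118     ]
bar D br [0.40746105 0.22657204 0.118     ]
bar D fr [0.40856047 0.24770807 0.118     ]
bar D fl [0.49430708 0.22778273 0.118     ]
rack S fl [ 0.6155598  -0.30182096  0.01      ]
rack S fr [ 0.56753577 -0.04864515  0.01      ]
rack S br [ 0.40316014 -0.08429545  0.01      ]
rack D fl [ 0.56184807 -0.07039127  0.01      ]
rack D fr [ 0.39434828 -0.08908981  0.01      ]
rack D bl [ 0.61334357 -0.30575885  0.01      ]
tb S mbl [ 0.46988949 -0.21482748  0.124     ]
tb S mbr [ 0.46785146 -0.19166331  0.124     ]
tb S mfr [ 0.55872418 -0.16955104  0.124     ]
tb S mfl [ 0.55464   -0.1938921  0.124    ]
tb S rbl [ 0.45216954 -0.13688126  0.124     ]
tb S rbr [ 0.45190651 -0.11472847  0.124     ]
tb S rfr [ 0.5438965  -0.09376322  0.124     ]
tb S rfl [ 0.54271815 -0.11503071  0.124     ]
tb D farl [ 0.54768335 -0.19666146  0.124     ]
tb D farr [ 0.46394965 -0.21503629  0.124     ]
tb D nearl [ 0.53228501 -0.11963448  0.124     ]
tb D nearr [ 0.44616014 -0.13342066  0.124     ]
```

>>> send_rows:
  series:
    - [[0,20,-27,-0.03],[0,42,-58,-0.06],[0,65,-90,-0.088],[0,89,-122,-0.088],[0,113,-154,-0.088]]

```text
clock: 0.57
tool_pos: [0.307, 0.4358, 0.2303]
orientation: [[-0.001, -0.228, -0.974], [-0.002, -0.974, 0.228], [-1.0, 0.002, 0.0]]
contact_force: [1.0, 0.2, 0.2]
grip_width: 0.0854
```

>>> send_rows:
  series:
    - [[0,32,-26,0],[0,64,-52,0],[0,97,-80,0],[0,130,-107,0],[0,155,-130,0]]

```text
clock: 0.98
tool_pos: [0.3984, 0.2527, 0.2307]
orientation: [[-0.001, -0.228, -0.974], [-0.002, -0.974, 0.228], [-1.0, 0.002, 0.0]]
contact_force: [1.3, -0.5, 1.0]
grip_width: 0.0853
```

```bash
python3 - <<'E'
from cell import readout,capture
import cv2,numpy as np
s=readout.sense();print(np.round(s["tool_pos"],4),s["clock"])
c=capture("wrist"); np.savez("wrist1.npz",**c); cv2.imwrite("pics/w1.png",cv2.resize(c["color"],None,fx=1.5,fy=1.5,interpolation=cv2.INTER_CUBIC))
E
```

```text
[0.3984 0.2527 0.2307] 0.9833
```

View pics/w1.png

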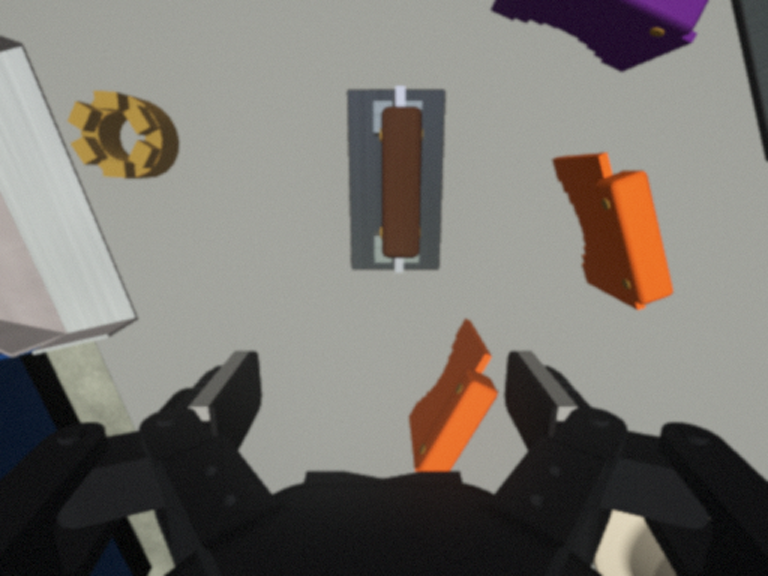

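```bash
python3 - <<'E'
from h import *
W=cam("wrist1"); k=crop(0,0,1.5)
print("cam",-W["R"].T@W["t"])
pts=dict(tl=(382,108,.118),tr=(421,108,.118),br=(419,257,.118),bl=(382,257,.118),p1=(400,87,.092),p2=(399,272,.092),s1=(347,90,.012),s2=(446,90,.012),s3=(440,269,.012),s4=(352,268,.012))
P={n:ray(W,k(u,v),z) for n,(u,v,z) in pts.items()}
for n in P: print(n,np.round(P[n],4))
print("bar c",sum(P[n] for n in("tl","tr","br","bl"))/4, "plate c",(P["p1"]+P["p2"])/2,"stand c",sum(P[n] for n in("s1","s2","s3","s4"))/4)
for a,b in (("bl","tl"),("br","tr"),("p2","p1"),("s4","s1"),("s3","s2")):
    d=P[b]-P[a]; print(a,b,np.hypot(*d[:2]),np.arctan2(d[1],d[0]))
# stake with orange near ones: 
for n,uv in dict(o1=(470,372),o2=(497,390),o3=(418,470),o4=(448,470)).items(): print(n,ray(W,k(*uv),.106))
E
```

```text
cam [0.46450769 0.23641154 0.373206  ]
tl [0.4986 0.2283 0.118 ]
tr [0.4935 0.2064 0.118 ]
br [0.4084 0.2255 0.118 ]
bl [0.4138 0.2482 0.118 ]
p1 [0.5114 0.2137 0.092 ]
p2 [0.3954 0.2402 0.092 ]
s1 [0.5323 0.2493 0.012 ]
s2 [0.5141 0.1717 0.012 ]
s3 [0.37   0.2047 0.012 ]
s4 [0.389  0.2818 0.012 ]
bar c [0.45358592 0.22710145 0.118     ] plate c [0.45339449 0.22697468 0.092     ] stand c [0.45136607 0.2268492  0.012     ]
bl tl 0.08720339095540311 -0.2308766632747026
br tr 0.08722467165298158 -0.21978764201399503
p2 p1 0.1190047697485196 -0.22498047844531
s4 s1 0.14691068532796053 -0.22316848700368613
s3 s2 0.14790116890670935 -0.22548856214958496
o1 [0.31519037 0.20655788 0.106     ]
o2 [0.29645105 0.18993809 0.106     ]
o3 [0.24211023 0.26003368 0.106     ]
o4 [0.2367816  0.23749319 0.106     ]
```

>>> send_rows:
  series:
    - [[0,6,-30,-0.003],[0,12.5,-59,-0.005],[35,12.5,-59,-0.005],[70,12.5,-59,-0.005],[90,12.5,-59,-0.005]]

```text
clock: 1.45
tool_pos: [0.4528, 0.2205, 0.1373]
orientation: [[-0.006, -0.23, -0.973], [-0.007, -0.973, 0.23], [-1.0, 0.008, 0.004]]
contact_force: [-0.6, 0.1, -0.3]
grip_width: 0.0856
```

```bash
python3 - <<'E'
from cell import readout,capture
import cv2,numpy as np
s=readout.sense();print(np.round(s["tool_pos"],4),s["clock"])
c=capture("wrist"); np.savez("wrist2.npz",**c); cv2.imwrite("pics/w2.png",cv2.resize(c["color"],None,fx=1.5,fy=1.5,interpolation=cv2.INTER_CUBIC))
E
```

```text
[0.4528 0.2205 0.1373] 1.45
```

View pics/w2.png

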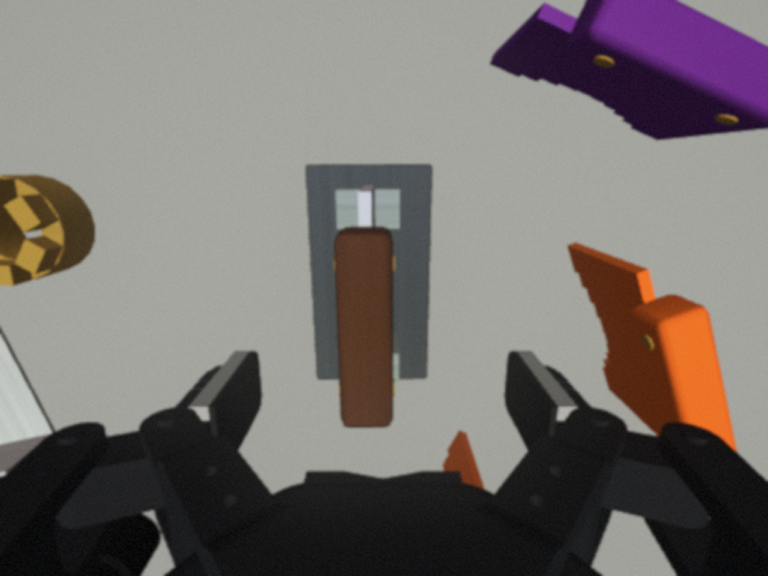

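>>> send_rows:
  series:
    - [[8,-3,1,0.0],[22,-6.3,1.5,0.0],[38,-6.3,1.5,0.0],[50,-6.3,1.5,0.0],[53,-6.3,1.5,0.0]]

```text
clock: 1.92
tool_pos: [0.4497, 0.2254, 0.0802]
orientation: [[-0.013, -0.23, -0.973], [-0.012, -0.973, 0.23], [-1.0, 0.015, 0.01]]
contact_force: [-0.5, 0.2, 0.3]
grip_width: 0.0854
```

```bash
python3 - <<'E'
from cell import readout,capture
import cv2,numpy as np
s=readout.sense();print(np.round(s["tool_pos"],4),s["clock"])
c=capture("wrist"); np.savez("wrist3.npz",**c); cv2.imwrite("pics/w3.png",cv2.resize(c["color"],None,fx=1.5,fy=1.5,interpolation=cv2.INTER_CUBIC))
E
```

```text
[0.4497 0.2254 0.0802] 1.9167
```

View pics/w3.png

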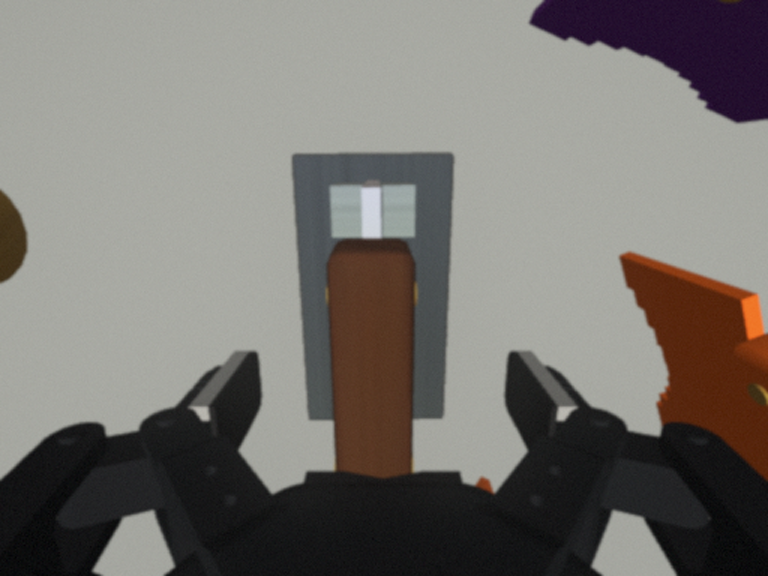

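>>> send_rows:
  series:
    - [[-3,-2.5,-3,0],[-3,-2.5,-3,0],[-3,-2.5,-3,0],[-3,-2.5,-3,0]]

```text
clock: 2.3
tool_pos: [0.454, 0.2277, 0.0844]
orientation: [[-0.011, -0.23, -0.973], [-0.011, -0.973, 0.23], [-1.0, 0.013, 0.008]]
contact_force: [-0.3, -0.9, 0.1]
grip_width: 0.0855
```

>>> send_rows:
  series:
    - [[0,0,0,0],[0,0,0,0],[0,0,0,0],[0,0,0,0],[0,0,0,0]]
  fingers: 0
  force: 50

```text
clock: 2.72
tool_pos: [0.454, 0.2276, 0.0844]
orientation: [[-0.011, -0.23, -0.973], [-0.011, -0.973, 0.23], [-1.0, 0.013, 0.008]]
contact_force: [-0.2, -0.1, -0.0]
grip_width: 0.0255
```

>>> send_rows:
  series:
    - [[0,0,0,0],[0,0,0,0],[0,0,0,0]]

```text
clock: 2.97
tool_pos: [0.4542, 0.2279, 0.0845]
orientation: [[-0.011, -0.23, -0.973], [-0.01, -0.973, 0.23], [-1.0, 0.012, 0.008]]
contact_force: [0.8, 0.1, 0.2]
grip_width: 0.0237
```

>>> send_rows:
  series:
    - [[-10,0,0,0],[-25,0.3,0.2,0],[-45,0.5,0.4,0],[-65,0.8,0.5,0],[-75,1,0.6,0]]

```text
clock: 3.38
tool_pos: [0.4547, 0.2281, 0.162]
orientation: [[-0.008, -0.23, -0.973], [-0.009, -0.973, 0.23], [-1.0, 0.011, 0.006]]
contact_force: [0.4, 0.1, -1.0]
grip_width: 0.0231
```

>>> send_rows:
  series:
    - [[-20,0,0,0],[-45,0.5,0.4,0],[-70,0.8,0.5,0],[-84,1,0.6,0],[-84,1,0.6,0]]

```text
clock: 3.8
tool_pos: [0.4557, 0.2288, 0.2493]
orientation: [[-0.003, -0.229, -0.973], [-0.005, -0.973, 0.23], [-1.0, 0.006, 0.002]]
contact_force: [0.6, -0.6, -2.6]
grip_width: 0.0235
```

```bash
python3 - <<'E'
from cell import readout,capture
import cv2,numpy as np
s=readout.sense();print(np.round(s["tool_pos"],4),s["clock"],s["contact_force"],s["qpos"])
for n in("wrist","side"):
  c=capture(n); np.savez(n+"4.npz",**c); cv2.imwrite(f"pics/{n}4.png",cv2.resize(c["color"],None,fx=1.5,fy=1.5,interpolation=cv2.INTER_CUBIC))
E
```

```text
[0.4557 0.2288 0.2493] 3.8 [ 0.64666072 -0.56244272 -2.58268915] [ 0.7846623   0.17737532 -0.23686357  0.00122608 -1.16245724  0.55407891]
```

View pics/wrist4.png

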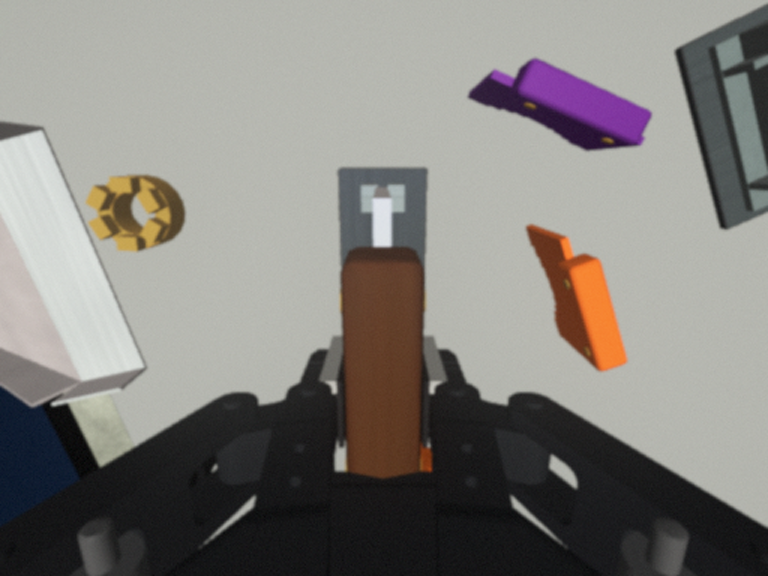

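View pics/side4.png

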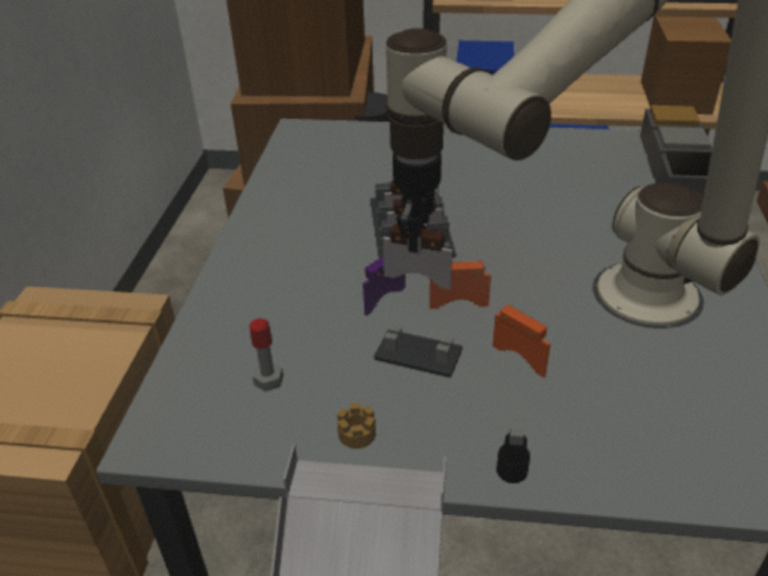

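>>> send_rows:
  series:
    - [[0,24,-7,-0.03],[0,60,-17,-0.07],[0,96,-27,-0.12],[0,133,-37,-0.17],[0,165,-45,-0.22]]

```text
clock: 4.32
tool_pos: [0.4579, 0.0545, 0.2445]
orientation: [[-0.015, -0.01, -1.0], [-0.011, -1.0, 0.01], [-1.0, 0.011, 0.015]]
contact_force: [0.6, -0.2, -2.6]
grip_width: 0.0235
```

>>> send_rows:
  series:
    - [[-1,38,-3,-0.05],[-2,76,-6,-0.1],[-3,114,-9,-0.15],[-3,152,-12,-0.2],[-3,180,-14,-0.215]]

```text
clock: 4.73
tool_pos: [0.4686, -0.128, 0.2471]
orientation: [[-0.019, 0.204, -0.979], [-0.01, -0.979, -0.204], [-1.0, 0.006, 0.021]]
contact_force: [0.3, 0.2, -1.9]
grip_width: 0.0233
```

>>> send_rows:
  series:
    - [[0,15,0,0],[0,15,0,0],[0,15,0,0]]

```text
clock: 4.98
tool_pos: [0.4703, -0.1433, 0.2449]
orientation: [[-0.024, 0.201, -0.979], [-0.01, -0.98, -0.201], [-1.0, 0.005, 0.026]]
contact_force: [-0.3, -0.2, -1.0]
grip_width: 0.0234
```

```bash
python3 - <<'E'
from cell import readout,capture
import cv2,numpy as np
s=readout.sense();print(np.round(s["tool_pos"],4),s["clock"],s["qvel"])
for n in("wrist",):
  c=capture(n); np.savez(n+"5.npz",**c); cv2.imwrite(f"pics/{n}5.png",cv2.resize(c["color"],None,fx=1.5,fy=1.5,interpolation=cv2.INTER_CUBIC))
E
```

```text
[ 0.4703 -0.1433  0.2449] 4.9833 [ 0.03417614 -0.01761547  0.00279585  0.00191886 -0.00119804 -0.00181119]
```

View pics/wrist5.png

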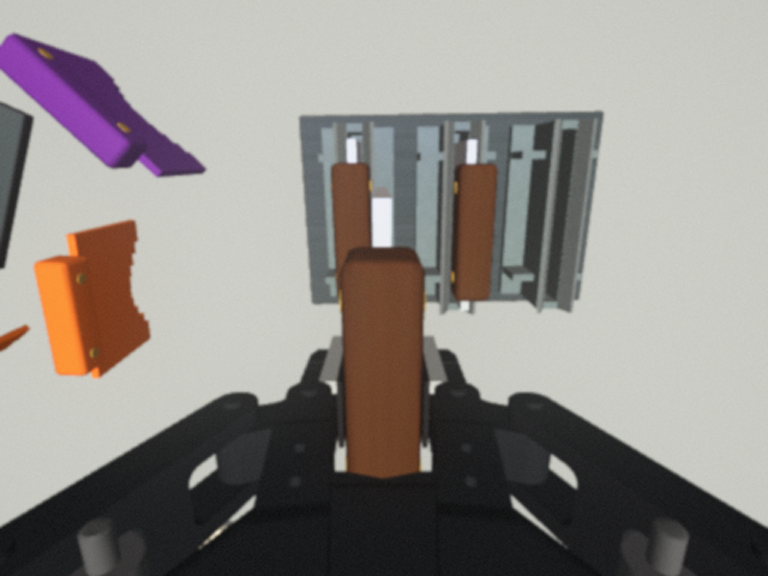

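```bash
python3 - <<'E'
from h import *
W=cam("wrist5"); i=W["color"][60:225,190:420]
i=cv2.convertScaleAbs(i,alpha=1.5,beta=0)
cv2.imwrite("pics/w5c.png",cv2.resize(i,None,fx=3.4,fy=3.4,interpolation=cv2.INTER_CUBIC))
E
```

```text
(no output)
```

View pics/w5c.png

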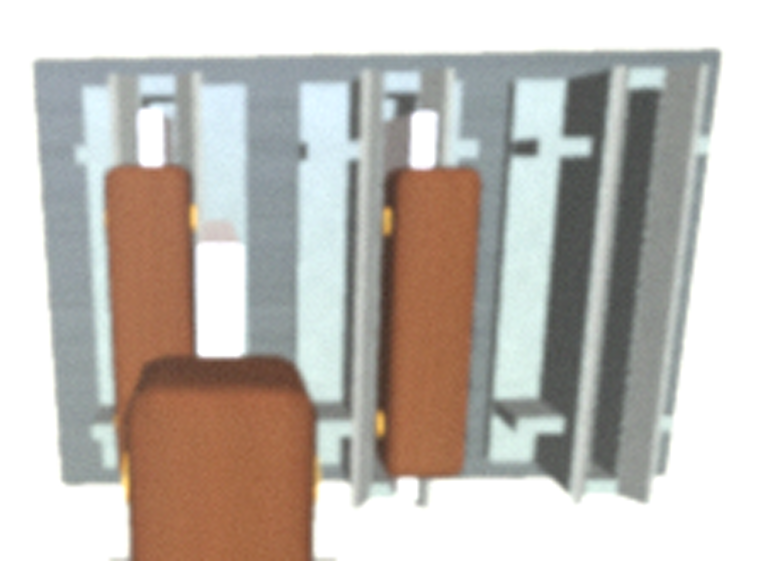

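```bash
python3 - <<'E'
from h import *
W=cam("wrist5"); k=crop(190,60,3.4)
z=.01
obs=[(W,(.085,.13,z),k(35,62)),(W,(.085,-.13,z),k(720,50)),(W,(-.085,.13,z),k(62,482)),(W,(-.085,-.13,z),k(666,476))]
p,r=fit(obs,[.51,-.19,.2]); print(np.round(p,4)); print(np.round(r,2).tolist())
c,s=np.cos(p[2]),np.sin(p[2]); Rt=np.array([[c,s],[-s,c]])
def loc(u,v,z): 
    w=ray(W,k(u,v),z); return np.round(w,4),np.round(Rt@(w[:2]-p[:2]),4)
for n,a in dict(lt=(620,68,.07),lb=(578,502,.07),rt=(708,70,.07),rb=(648,502,.07),rft=(670,68,.058),rfb=(620,490,.058),mlt=(370,70,.07),mlb=(360,505,.07),mrt=(449,70,.07),hal=(117,74,.07),har=(195,74,.07),bB=(388,168,.124),bB2=(480,168,.124),bB3=(464,474,.124),bB4=(388,474,.124),bA=(107,168,.124),bA2=(195,166,.124)).items(): print(n,*loc(*a))
E
```

```text
[ 0.5061 -0.1985  0.2173]
[[-1.54, -0.7], [1.59, -0.36], [-0.64, 1.84], [0.64, 0.84]]
lt [ 0.5928 -0.2481  0.07  ] [ 0.074  -0.0671]
lb [ 0.4504 -0.2805  0.07  ] [-0.0721 -0.068 ]
rt [ 0.5978 -0.2756  0.07  ] [ 0.073 -0.095]
rb [ 0.4554 -0.3054  0.07  ] [-0.0725 -0.0934]
rft [ 0.5981 -0.2687  0.058 ] [ 0.0747 -0.0883]
rfb [ 0.4547 -0.3002  0.058 ] [-0.0721 -0.0882]
mlt [ 0.5763 -0.1709  0.07  ] [0.0745 0.0118]
mlb [ 0.4335 -0.2035  0.07  ] [-0.0719  0.0108]
mrt [ 0.5813 -0.1953  0.07  ] [ 0.0742 -0.0131]
hal [ 0.5591 -0.0929  0.07  ] [0.0745 0.0917]
har [ 0.564 -0.117  0.07 ] [0.0742 0.0671]
bB [ 0.5473 -0.1746  0.124 ] [0.0454 0.0145]
bB2 [ 0.5522 -0.1989  0.124 ] [ 0.045  -0.0103]
bB3 [ 0.4674 -0.2187  0.124 ] [-0.042  -0.0113]
bB4 [ 0.4629 -0.1965  0.124 ] [-0.0417  0.0112]
bA [ 0.5321 -0.1005  0.124 ] [0.0465 0.0901]
bA2 [ 0.5373 -0.1236  0.124 ] [0.0467 0.0664]
```

>>> send_rows:
  series:
    - [[0,25,-5,-0.004],[0,60,-11,-0.01],[0,95,-17,-0.016],[0,125,-23,-0.016],[0,142,-26,-0.016]]

```text
clock: 5.45
tool_pos: [0.5259, -0.2774, 0.2442]
orientation: [[-0.024, 0.219, -0.975], [-0.01, -0.976, -0.219], [-1.0, 0.004, 0.026]]
contact_force: [0.5, 0.8, -2.2]
grip_width: 0.0236
```

>>> send_rows:
  series:
    - [[0,0,0,0],[0,0,0,0]]

```text
clock: 5.62
tool_pos: [0.5258, -0.2767, 0.2425]
orientation: [[-0.027, 0.219, -0.975], [-0.008, -0.976, -0.219], [-1.0, 0.002, 0.028]]
contact_force: [-0.2, 0.4, -2.2]
grip_width: 0.0234
```

```bash
python3 - <<'E'
from cell import readout,capture
import cv2,numpy as np
s=readout.sense();print(np.round(s["tool_pos"],4),np.round(s["orientation"],4).tolist(),s["clock"])
for n in("wrist","scene"):
  c=capture(n); np.savez(n+"6.npz",**c); i=c["color"]
  if n=="scene": i=i[110:260,50:260]; i=cv2.resize(i,None,fx=3.5,fy=3.5,interpolation=cv2.INTER_CUBIC)
  else: i=cv2.resize(i,None,fx=1.5,fy=1.5,interpolation=cv2.INTER_CUBIC)
  cv2.imwrite(f"pics/{n}6.png",i)
E
```

```text
[ 0.5258 -0.2767  0.2425] [[-0.0272, 0.2188, -0.9754], [-0.0084, -0.9758, -0.2186], [-0.9996, 0.0023, 0.0284]] 5.6167
```

View pics/wrist6.png

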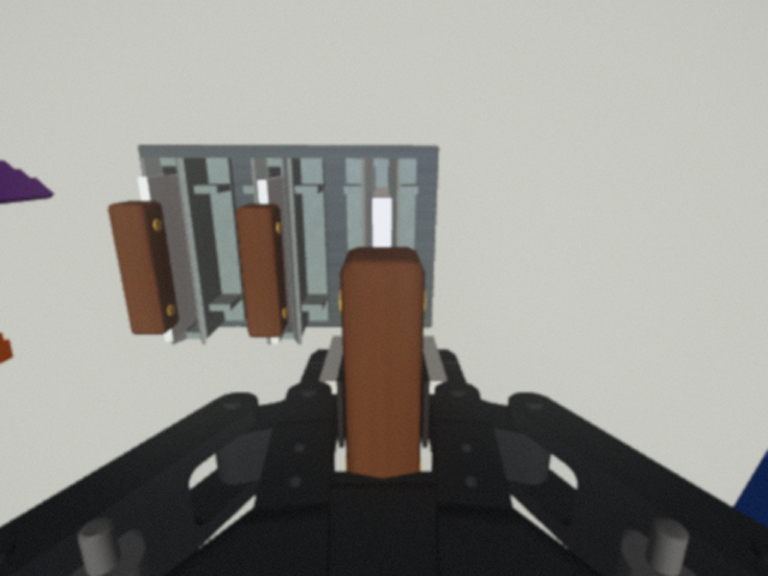

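View pics/scene6.png

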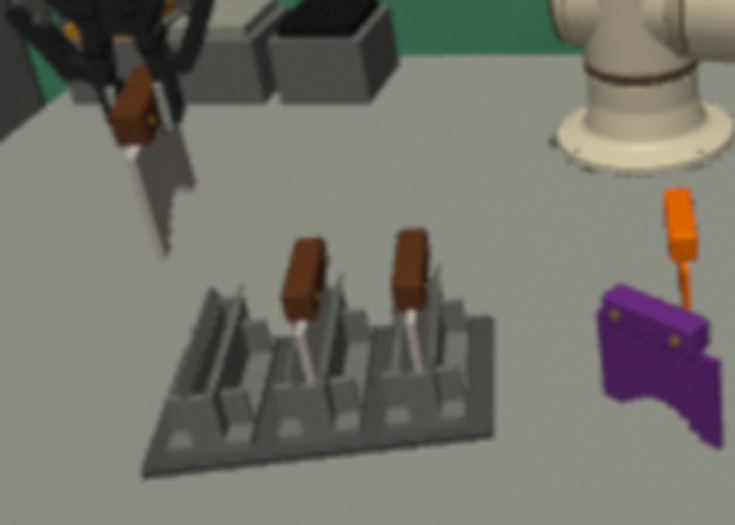

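```bash
python3 - <<'E'
from h import *
W=cam("wrist6"); i=W["color"][85:180,195:315]
i=cv2.convertScaleAbs(i,alpha=1.5,beta=0)
cv2.imwrite("pics/w6c.png",cv2.resize(i,None,fx=6,fy=6,interpolation=cv2.INTER_CUBIC))
E
```

```text
(no output)
```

View pics/w6c.png

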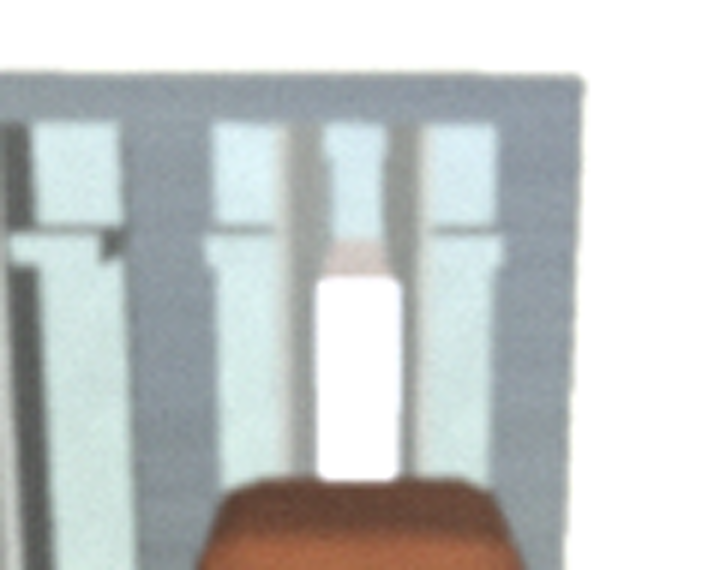

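>>> send_rows:
  series:
    - [[12,-0.5,-0.4,0],[32,-1,-0.9,0],[52,-1,-1.5,0],[70,-1,-2,0],[80,-1,-2.4,0]]

```text
clock: 6.13
tool_pos: [0.5243, -0.2731, 0.1617]
orientation: [[-0.029, 0.222, -0.975], [-0.007, -0.975, -0.222], [-1.0, 0.001, 0.03]]
contact_force: [-0.5, -0.4, -1.9]
grip_width: 0.0232
```

>>> send_rows:
  series:
    - [[0,0,0,0],[0,0,0,0]]

```text
clock: 6.3
tool_pos: [0.524, -0.2721, 0.1617]
orientation: [[-0.03, 0.223, -0.974], [-0.007, -0.975, -0.223], [-1.0, 0.0, 0.031]]
contact_force: [0.2, 0.5, -1.9]
grip_width: 0.0231
```

```bash
python3 - <<'E'
from cell import readout,capture
import cv2,numpy as np
s=readout.sense();print(np.round(s["tool_pos"],4),np.round(s["orientation"],4).tolist(),s["clock"])
for n in("wrist","scene"):
  c=capture(n); np.savez(n+"7.npz",**c); i=c["color"]
  if n=="scene": i=i[130:250,60:200]; i=cv2.resize(i,None,fx=5,fy=5,interpolation=cv2.INTER_CUBIC)
  else: i=cv2.convertScaleAbs(cv2.resize(i[60:180,180:330],None,fx=5,fy=5,interpolation=cv2.INTER_CUBIC),alpha=1.4)
  cv2.imwrite(f"pics/{n}7.png",i)
E
```

```text
[ 0.524  -0.2721  0.1617] [[-0.03, 0.2233, -0.9743], [-0.0073, -0.9748, -0.2232], [-0.9995, 0.0005, 0.0309]] 6.3
```

View pics/wrist7.png

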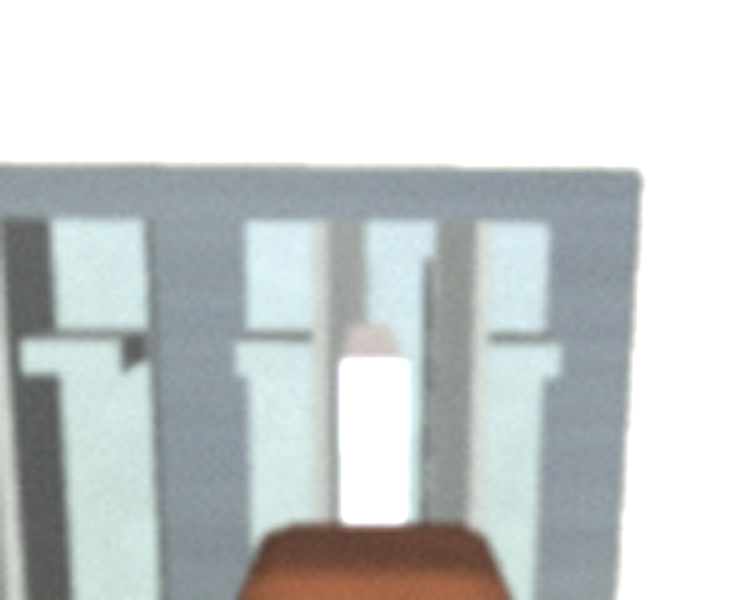

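View pics/scene7.png

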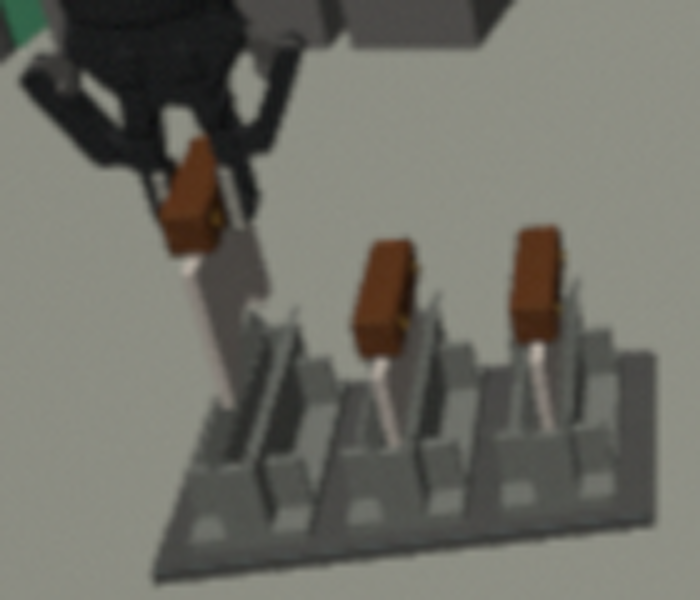

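>>> send_rows:
  series:
    - [[0,2.5,0.3,0.003],[0,5,0.6,0.005],[0,5,0.6,0.005],[0,5,0.6,0.005]]

```text
clock: 6.73
tool_pos: [0.5258, -0.2782, 0.1637]
orientation: [[-0.026, 0.218, -0.976], [-0.009, -0.976, -0.217], [-1.0, 0.003, 0.027]]
contact_force: [-0.2, -0.8, -1.8]
grip_width: 0.0238
```

>>> send_rows:
  series:
    - [[5,0.5,-0.2,0],[11,1,-0.5,0],[17,1.3,-0.7,0],[20,1.3,-0.8,0],[20,1.3,-0.8,0]]

```text
clock: 7.15
tool_pos: [0.5255, -0.2793, 0.142]
orientation: [[-0.029, 0.217, -0.976], [-0.008, -0.976, -0.217], [-1.0, 0.001, 0.03]]
contact_force: [-0.4, 0.0, -1.9]
grip_width: 0.0232
```

```bash
python3 - <<'E'
from cell import readout,capture
import cv2,numpy as np
s=readout.sense();print(np.round(s["tool_pos"],4),np.round(s["orientation"],4).tolist(),s["clock"])
for n in("wrist",):
  c=capture(n); np.savez(n+"8.npz",**c); i=c["color"]
  i=cv2.convertScaleAbs(cv2.resize(i[60:180,180:330],None,fx=5,fy=5,interpolation=cv2.INTER_CUBIC),alpha=1.4)
  cv2.imwrite(f"pics/{n}8.png",i)
E
```

```text
[ 0.5255 -0.2793  0.142 ] [[-0.0286, 0.2173, -0.9757], [-0.0077, -0.9761, -0.2172], [-0.9996, 0.0013, 0.0296]] 7.15
```

View pics/wrist8.png

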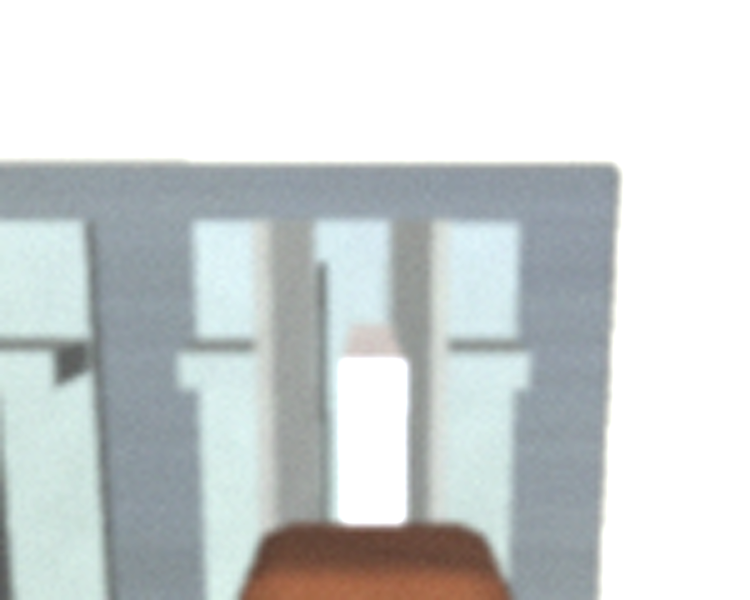

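>>> send_rows:
  series:
    - [[-1,-1.5,0,0],[-1,-3,0,0],[-1,-3,0,0],[-1,-3,0,0]]

```text
clock: 7.53
tool_pos: [0.5255, -0.2764, 0.1441]
orientation: [[-0.027, 0.218, -0.976], [-0.008, -0.976, -0.218], [-1.0, 0.002, 0.028]]
contact_force: [0.5, -0.2, -2.8]
grip_width: 0.0234
```

```bash
python3 - <<'E'
from cell import readout,capture
import cv2,numpy as np
s=readout.sense();print(np.round(s["tool_pos"],4),np.round(s["orientation"],4).tolist(),s["clock"])
for n in("wrist","scene"):
  c=capture(n); np.savez(n+"9.npz",**c); i=c["color"]
  if n=="scene": i=i[130:250,60:200]; i=cv2.resize(i,None,fx=5,fy=5,interpolation=cv2.INTER_CUBIC)
  else: i=cv2.convertScaleAbs(cv2.resize(i[60:180,180:330],None,fx=5,fy=5,interpolation=cv2.INTER_CUBIC),alpha=1.4)
  cv2.imwrite(f"pics/{n}9.png",i)
E
```

```text
[ 0.5255 -0.2764  0.1441] [[-0.0269, 0.2178, -0.9756], [-0.0084, -0.976, -0.2176], [-0.9996, 0.0024, 0.0281]] 7.5333
```

View pics/wrist9.png

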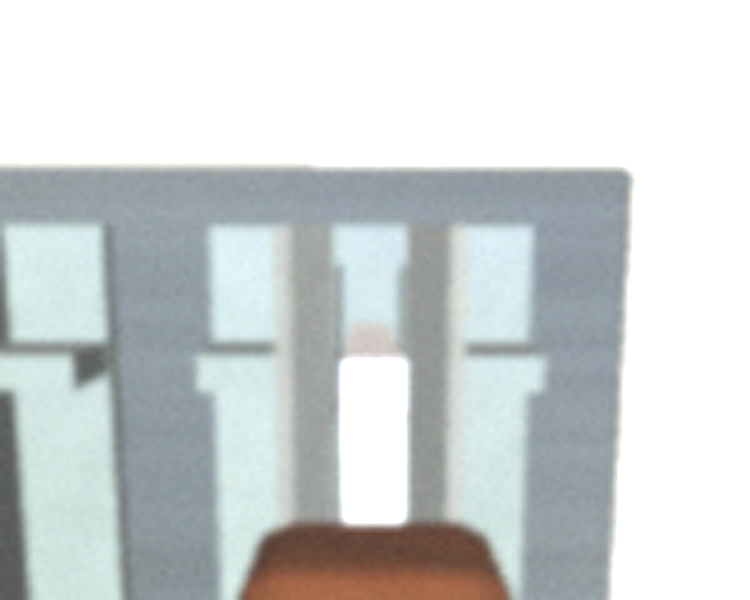

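View pics/scene9.png

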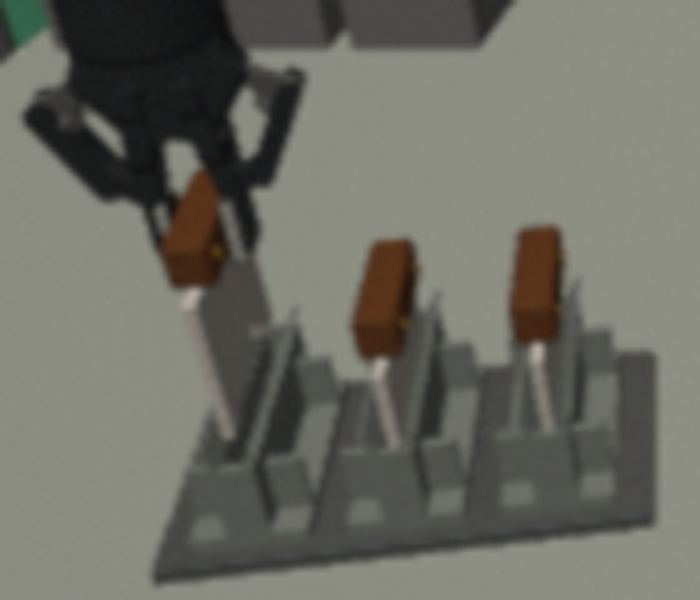

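>>> send_rows:
  series:
    - [[4,0,-0.1,0],[8,0,-0.2,0],[12,0.2,-0.4,0],[16,0.3,-0.5,0],[16,0.3,-0.5,0]]

```text
clock: 8.05
tool_pos: [0.5248, -0.2766, 0.1266]
orientation: [[-0.029, 0.217, -0.976], [-0.008, -0.976, -0.217], [-1.0, 0.001, 0.03]]
contact_force: [-0.3, 0.4, -2.1]
grip_width: 0.0233
```

```bash
cat > look.py <<'E'
import sys
from cell import readout,capture
import cv2,numpy as np
k=sys.argv[1]
s=readout.sense();print(np.round(s["tool_pos"],4),np.round(s["orientation"],4).tolist(),s["clock"],np.round(s["contact_force"],1))
c=capture("wrist"); np.savez("wrist%s.npz"%k,**c); i=c["color"]
i=cv2.convertScaleAbs(cv2.resize(i[60:180,180:330],None,fx=5,fy=5,interpolation=cv2.INTER_CUBIC),alpha=1.4)
cv2.imwrite(f"pics/wrist{k}.png",i)
E
python3 look.py 10
```

```text
[ 0.5248 -0.2766  0.1266] [[-0.0294, 0.2173, -0.9757], [-0.0075, -0.9761, -0.2172], [-0.9995, 0.001, 0.0304]] 8.05 [-0.3  0.4 -2.1]
```

View pics/wrist10.png

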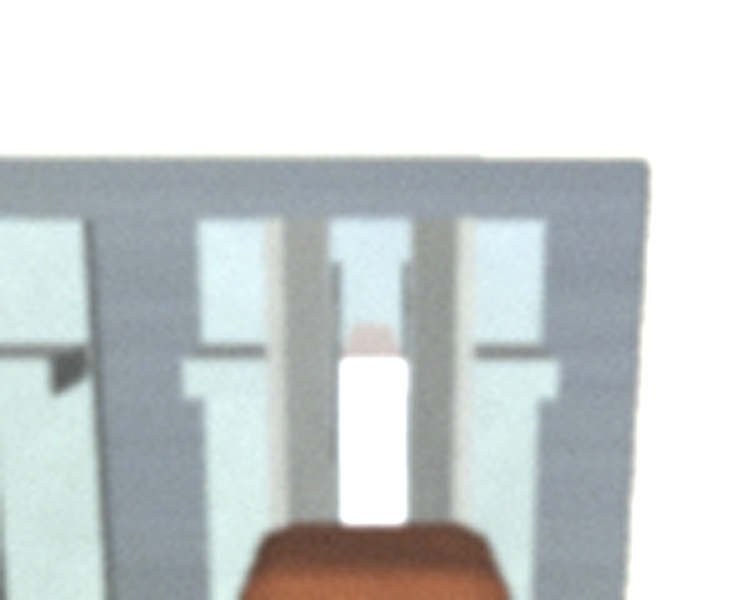

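>>> send_rows:
  series:
    - [[4,0,-0.1,0],[8,0,-0.2,0],[12,0.2,-0.3,0],[16,0.3,-0.4,0],[16,0.3,-0.4,0]]

```text
clock: 8.52
tool_pos: [0.5244, -0.2768, 0.1099]
orientation: [[-0.031, 0.217, -0.976], [-0.007, -0.976, -0.217], [-1.0, 0.0, 0.032]]
contact_force: [-0.6, -0.1, -1.7]
grip_width: 0.0235
```

```bash
python3 look.py 11
```

```text
[ 0.5244 -0.2768  0.1099] [[-0.0307, 0.2173, -0.9756], [-0.0072, -0.9761, -0.2172], [-0.9995, 0.0004, 0.0316]] 8.5167 [-0.6 -0.1 -1.7]
```

View pics/wrist11.png

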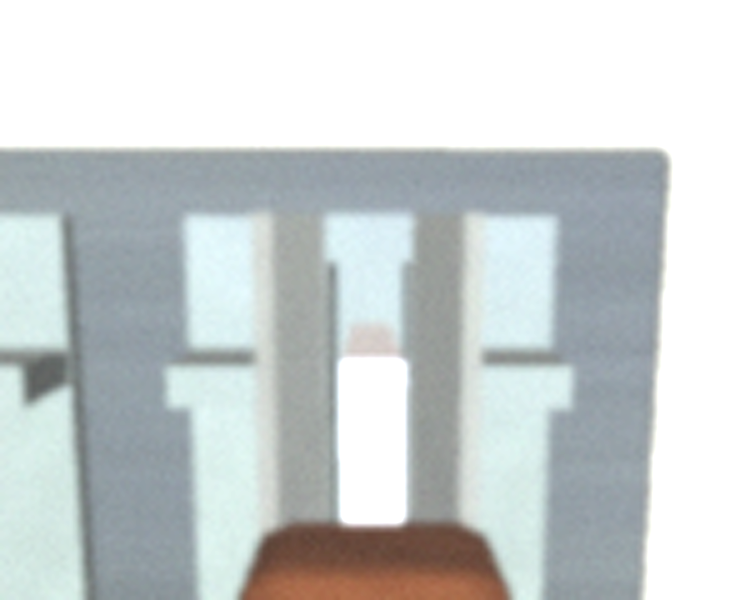

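>>> send_rows:
  series:
    - [[4,-0.1,-0.1,0],[8,-0.2,-0.2,0],[11,-0.1,-0.3,0],[14,0,-0.3,0],[14,0,-0.3,0]]

```text
clock: 8.98
tool_pos: [0.524, -0.2768, 0.0955]
orientation: [[-0.032, 0.217, -0.976], [-0.007, -0.976, -0.217], [-0.999, 0.0, 0.032]]
contact_force: [-0.5, -0.8, -1.5]
grip_width: 0.0236
```

>>> send_rows:
  series:
    - [[1,0,0,0],[2,0,0,0],[3,0,0,0],[3,0,0,0]]

```text
clock: 9.32
tool_pos: [0.5239, -0.2769, 0.0924]
orientation: [[-0.032, 0.217, -0.976], [-0.007, -0.976, -0.217], [-0.999, -0.0, 0.033]]
contact_force: [0.4, 0.3, -2.7]
grip_width: 0.0234
```

>>> send_rows:
  series:
    - [[0.5,0,0,0],[1,0,0,0],[1.5,0,0,0],[1.5,0,0,0]]

```text
clock: 9.65
tool_pos: [0.5239, -0.277, 0.0917]
orientation: [[-0.031, 0.218, -0.976], [-0.007, -0.976, -0.217], [-0.999, 0.0, 0.032]]
contact_force: [-1.7, 0.5, 2.0]
grip_width: 0.023
```

>>> send_rows:
  series:
    - [[0.5,0,0,0],[1,0,0,0],[1,0,0,0]]

```text
clock: 9.9
tool_pos: [0.5238, -0.2771, 0.0916]
orientation: [[-0.031, 0.218, -0.975], [-0.008, -0.976, -0.218], [-0.999, 0.001, 0.032]]
contact_force: [-2.9, 1.0, 5.0]
grip_width: 0.0229
```

>>> send_rows:
  series:
    - [[0.5,0,0,0],[1,0,0,0],[1.5,0,0,0],[1.5,0,0,0]]
  fingers: 0
  force: 20

```text
clock: 10.23
tool_pos: [0.5237, -0.2772, 0.0915]
orientation: [[-0.031, 0.219, -0.975], [-0.008, -0.976, -0.219], [-0.999, 0.001, 0.032]]
contact_force: [-4.8, 2.5, 9.7]
grip_width: 0.0237
```

```bash
python3 - <<'E'
from cell import capture
import cv2
for n,b in(("scene",(60,130,200,250)),("side",(210,80,350,200))):
  i=capture(n)["color"][b[1]:b[3],b[0]:b[2]]
  cv2.imwrite(f"pics/{n}12.png",cv2.resize(i,None,fx=5,fy=5,interpolation=cv2.INTER_CUBIC))
E
```

```text
(no output)
```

View pics/scene12.png

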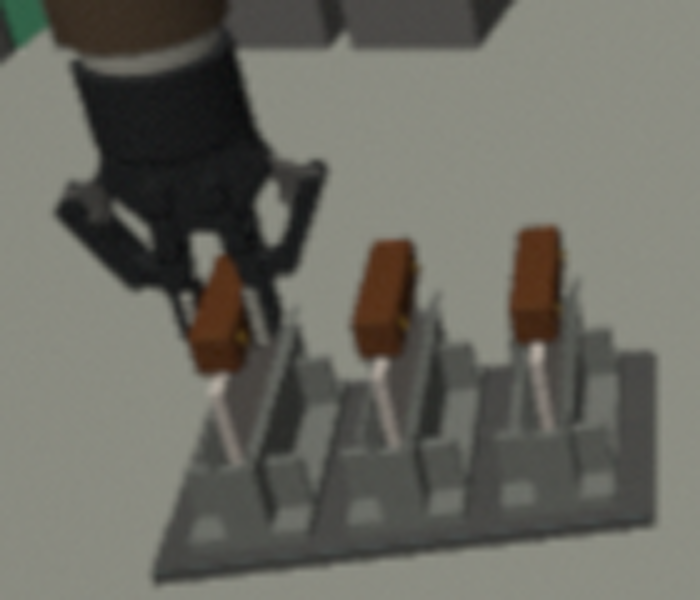

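View pics/side12.png

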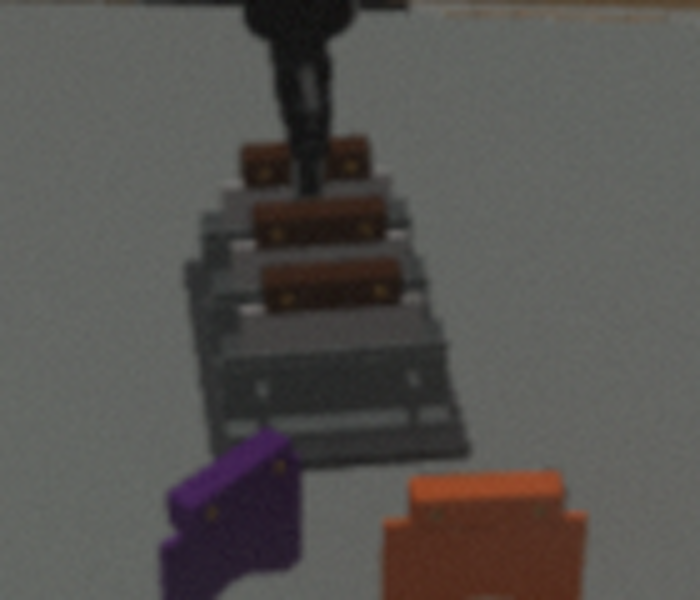

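>>> send_rows:
  series:
    - [[-0.5,0,0,0],[-1,0,0,0],[-1,0,0,0],[-1,0,0,0],[-1,0,0,0]]
  fingers: 55

```text
clock: 10.75
tool_pos: [0.5238, -0.2772, 0.092]
orientation: [[-0.031, 0.219, -0.975], [-0.008, -0.976, -0.218], [-0.999, 0.001, 0.032]]
contact_force: [-0.2, -0.2, -0.7]
grip_width: 0.0551
```

>>> send_rows:
  series:
    - [[0,0,0,0],[0,0,0,0]]

```text
clock: 10.92
tool_pos: [0.5238, -0.2772, 0.0917]
orientation: [[-0.032, 0.219, -0.975], [-0.008, -0.976, -0.218], [-0.999, 0.001, 0.033]]
contact_force: [0.7, -0.0, -0.1]
grip_width: 0.055
```

```bash
python3 look.py 13; python3 - <<'E'
import numpy as np,cv2
i=np.load("wrist13.npz")["color"]; cv2.imwrite("pics/w13.png",cv2.resize(i,None,fx=1.5,fy=1.5))
E
```

```text
[ 0.5238 -0.2772  0.0917] [[-0.0315, 0.2185, -0.9753], [-0.0082, -0.9758, -0.2184], [-0.9995, 0.0011, 0.0325]] 10.9167 [ 0.7 -0.  -0.1]
```

View pics/w13.png

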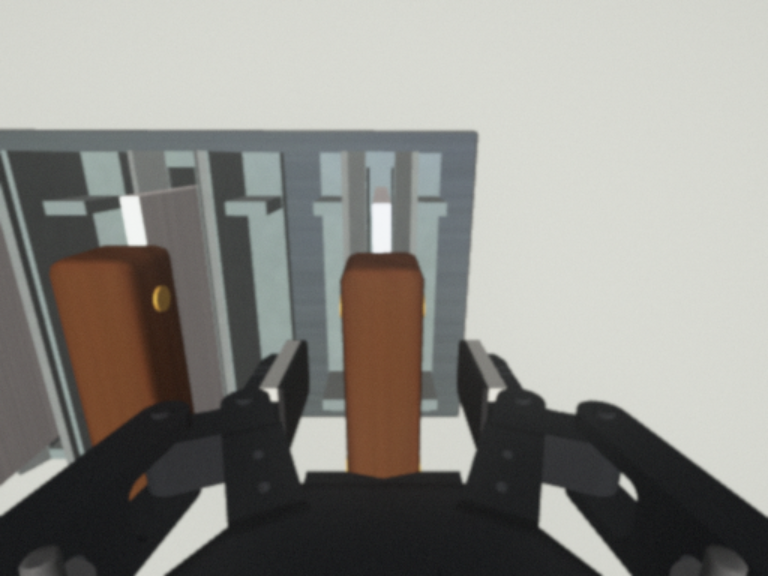

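>>> send_rows:
  series:
    - [[-8,0,0.3,0],[-22,0,0.7,0],[-42,0,1.3,0],[-64,0,2,0],[-80,0,2.6,0]]

```text
clock: 11.38
tool_pos: [0.5243, -0.2774, 0.1744]
orientation: [[-0.029, 0.219, -0.975], [-0.009, -0.976, -0.219], [-1.0, 0.003, 0.031]]
contact_force: [0.6, -0.7, 0.3]
grip_width: 0.0551
```

>>> send_rows:
  series:
    - [[-20,0,0.5,0],[-40,0,1,0],[-60,0,1.6,0],[-70,0,2,0],[-70,0,2,0]]

```text
clock: 11.8
tool_pos: [0.5256, -0.2777, 0.2477]
orientation: [[-0.023, 0.219, -0.975], [-0.011, -0.976, -0.219], [-1.0, 0.006, 0.025]]
contact_force: [1.0, -0.4, 0.7]
grip_width: 0.055
```

```bash
python3 look.py 14; python3 - <<'E'
import numpy as np,cv2
from cell import capture
i=np.load("wrist14.npz")["color"]; cv2.imwrite("pics/w14.png",cv2.resize(i,None,fx=1.5,fy=1.5))
c=capture("scene");np.savez("scene14.npz",**c);i=c["color"]
cv2.imwrite("pics/scene14.png",cv2.resize(i[130:250,60:200],None,fx=5,fy=5,interpolation=cv2.INTER_CUBIC));cv2.imwrite("pics/scene14f.png",i)
c=capture("side");np.savez("side14.npz",**c);i=c["color"]
cv2.imwrite("pics/side14.png",cv2.resize(i[100:185,225:335],None,fx=7,fy=7,interpolation=cv2.INTER_CUBIC))
E
```

```text
[ 0.5256 -0.2777  0.2477] [[-0.0233, 0.2191, -0.9754], [-0.0114, -0.9757, -0.2189], [-0.9997, 0.006, 0.0252]] 11.8 [ 1.  -0.4  0.7]
```

View pics/w14.png

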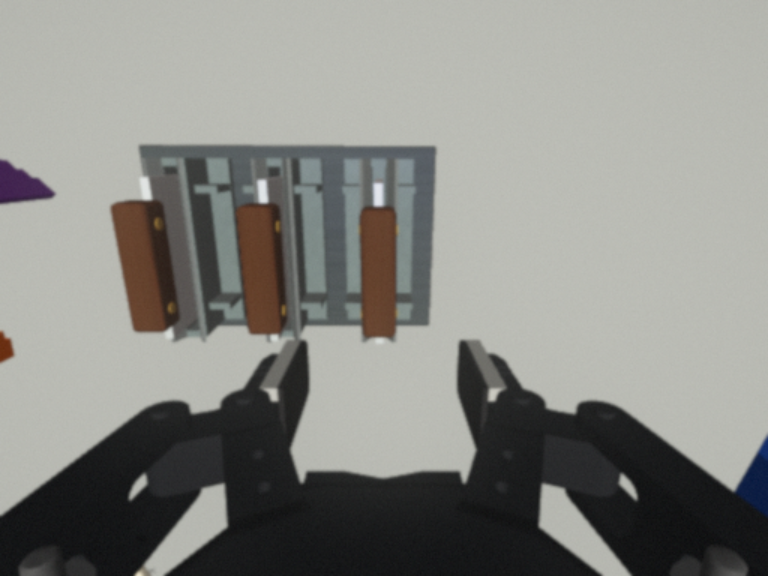

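View pics/scene14.png

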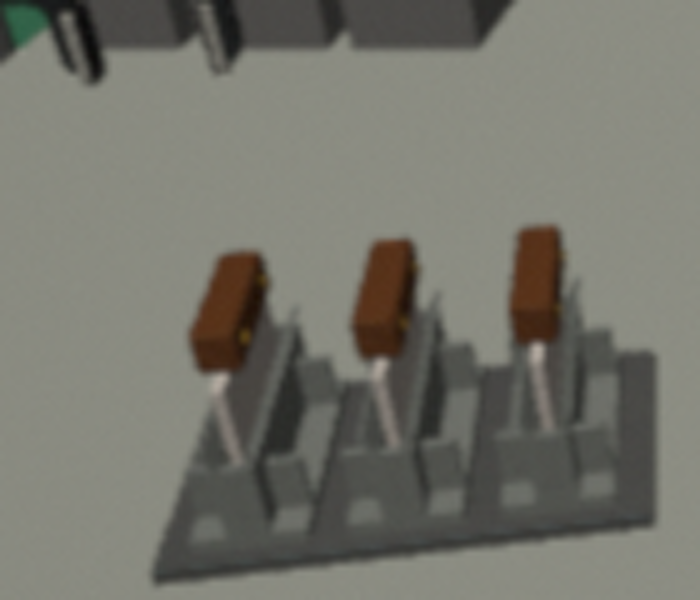

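View pics/side14.png

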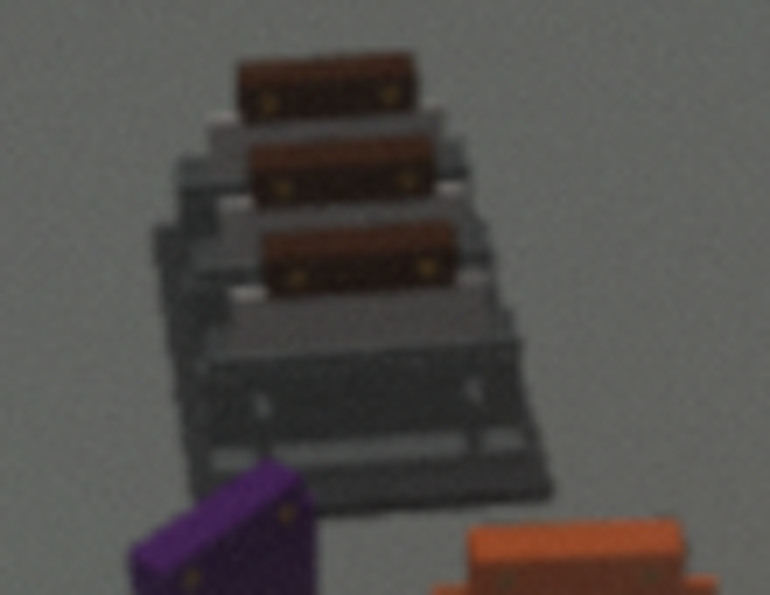

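View pics/scene14f.png

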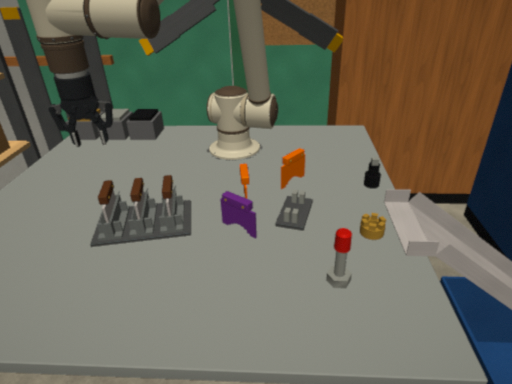

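```bash
python3 -c "
from cell import order,readout
s=readout.sense();print(s['clock'],s['qvel'].__abs__().max());print(order.hand_in())"
```

```text
11.95 0.013376540683396545
the job is handed in; nothing more can be done
None
```

I put the template into the empty slot, the one at the far −y end of the rack, and handed the job in at about 12 s.

- **Handling:** I gripped it by its bar, lifted it straight out of the stand and lowered it in small steps. I let go only after its front foot touched the floor at the expected height, within about 1 mm, and pressed with at most about 10 N before releasing.
- **Final pictures:** After I backed off, all three cameras showed it standing parallel and level with its two neighbours. The two other templates, the bolt and the nut looked where they were before. The gripper was about 12 cm above the template and touching nothing.
- **Disagreements:** Small tracking errors built up as the arm moved. The lateral drift of 3–5 mm I corrected above the slot. The tool was tilted about 1.8° at release (the move command cannot correct tilt), so the rear foot settled its last 2 mm or so as the fingers opened. The overhead and side cameras disagreed by several mm along x on my first readings, so I relied on the wrist camera.

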